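# Deal the spice jars into two caddies

## Task

Share the four small spice jars out between the two wooden caddies: deal them one at a time, in turn, beginning with the round caddy and then the oblong one, until each caddy holds two, one jar standing upright in each of its bays. Set the jars down rather than dropping them, and leave the two bitters bottles, the honey jar and the jigger where they stand.

Things in the scene. Friction and masses are not known exactly. Their poses are not given: they have to be found in the camera images.
- spice_jar_1: one of four spice jars: upright plain clear-glass cylinder 41 mm across, 105 mm tall overall, with a dark brown-black screw cap of the same width (top 20 mm; seen from above two caps are all dark, two have a pale disc with a dark edge); labels and discs do not matter. 0.11 kg. Loose. Origin: centre of the underside, z up along the jar. Stands on the worktop at the start
- spice_jar_2: one of four spice jars: upright plain clear-glass cylinder 41 mm across, 105 mm tall overall, with a dark brown-black screw cap of the same width (top 20 mm; seen from above two caps are all dark, two have a pale disc with a dark edge); labels and discs do not matter. 0.11 kg. Loose. Origin: centre of the underside, z up along the jar. Stands on the worktop at the start
- spice_jar_3: one of four spice jars: upright plain clear-glass cylinder 41 mm across, 105 mm tall overall, with a dark brown-black screw cap of the same width (top 20 mm; seen from above two caps are all dark, two have a pale disc with a dark edge); labels and discs do not matter. 0.11 kg. Loose. Origin: centre of the underside, z up along the jar. Stands on the worktop at the start
- spice_jar_4: one of four spice jars: upright plain clear-glass cylinder 41 mm across, 105 mm tall overall, with a dark brown-black screw cap of the same width (top 20 mm; seen from above two caps are all dark, two have a pale disc with a dark edge); labels and discs do not matter. 0.11 kg. Loose. Origin: centre of the underside, z up along the jar. Stands on the worktop at the start
- round_caddy: round low wooden caddy, 150 mm across, fixed; walls 22 mm high, 5 mm thick; inner floor 6 mm above the worktop. A 5 mm divider, 21 mm high, along its own x axis parts it into two half-round bays, centres at y = +36 and -36 mm in its own frame (10 mm of play round a jar). Either bay may be filled first. Origin: centre of the underside; z up
- oblong_caddy: oblong low wooden caddy, 90 mm (own x) by 150 mm (own y), fixed; walls 22 mm high, 5 mm thick; inner floor 6 mm above the worktop. A 5 mm divider, 21 mm high, along its own x axis parts it into two bays 80 x 67 mm, centres at y = +36 and -36 mm in its own frame. Either bay may be filled first. Origin: centre of the underside; z up
- jigger: double-ended (hourglass) brass jigger, 43 mm across, 86 mm tall, loose; not to be moved. Origin: centre of the underside
- honey_jar: squat glass honey jar with a white lid, 59 mm across, 85 mm tall, loose; not to be moved. Origin: centre of the underside
- bitters_tall: slim bitters bottle with a narrow neck, 40 mm across, 159 mm tall, loose; not to be moved. Origin: centre of the underside
- bitters_short: slim bitters bottle with a narrow neck, 40 mm across, 147 mm tall, loose; not to be moved. Origin: centre of the underside
Things that resemble listed ones, but are neither listed nor needed, are in the scene too. Leave any blue or turquoise look-alike of the spice_jar_1 alone.

How it is judged:
By the outcome, as a careful person would: the job done as asked, in the order asked, and still so for the second after the job is handed in, with the robot touching nothing.
It also fails if it takes over 93 s, if anything falls off the work surface, if the arm or the gripper's body presses on something with over 40 N, if the wrist force passes 120 N, or if a joint passes its speed limit or range.

## Robot

A 6-joint arm with a two-finger parallel gripper is mounted at the origin on a cart in front of the work surface, level with it; the furniture and walls round the work are solid. World frame = base frame: x ahead of the robot, y to its left, z up, the work surface at z = 0. Lengths are in m, angles in rad, forces in N, time in s.
With the tool pointing down it reaches from about 0.35 to 0.975 m from the base axis. Payload 4.9 kg.
Tool frame: the origin (TCP) lies at the very end of the fingers, on their centre line; the grasp point (between the pads) lies 19 mm behind it; z points along the fingers, y is the line along which they close (so a half turn about z gives the same grasp; the last joint's range is limited). The gripper opens to 85 mm and grips with 20 to 120 N. Pads are 22 mm wide; open, the fingers measure 114 mm over their backs; the gripper's body (76 mm by 85 mm) begins 54 mm behind the grasp point. The pads swing forward as they close: fully open they stand 13 mm farther back than shut.
Start: joints at [-1.444, 0.053, 1.613, -0, 1.476, -0.119], TCP at [0.152, -0.606, 0.231] pointing down, gripper open.
Joint ranges: [-3.01, 3.01], [-1.01, 2.22], [0.06, 2.58], [-1.02, 4.17], [0.09, 2.62], [-3.14, 3.14]. Speed limits (rad/s): [2.57, 2.57, 3.14, 3.14, 3.14, 3.14].

## Interface

Orientations are given as a rotation vector (axis times angle).
In Python, from station import get_obs, optics, ctrl gives the robot as it stands.
- The arm moves only by the shell command python3 -m pendant 'ROWS' [FORCE]. ROWS is JSON, a list of rows, each a list of 3 entries, a list of its own where there are three numbers: the shift along the tool's x, y, z in mm, then the turn, a rotation vector about the tool's x, y, z in rad, then the opening, from 0 (shut) to 1 (fully open). A call has 1 to 12 rows; each row shifts and turns the commanded pose from where the row before left it, along the tool's axes as they then stand; what a row does not reach is not made up. A row lasts 1/12 s, in which the tool goes at most 41.7 mm and 7.16 degrees, less where a joint would pass 70% of its speed; a pose out of reach is approached as far as the arm can. A call is refused whole if a number of a shift passes 41.7 or a number of a turn 0.125, either way. A call with a gripper value outside its range is refused whole. The fingers move at their own pace and stop on an object; FORCE is the grip in N (left out, the last holds). Time passes only in rows, so rows that do not move let the fingers close. It gives the time, the measured TCP pose, the force, the opening and the grip force at its end, in the units of the state.
- get_obs(): the state, without advancing time (a new reading comes with each control period).
- optics.get_image(name): name is "scene" or "top"; returns the picture (384x512x3 uint8, red, green, blue); there is no depth.
- optics.camera_model(name): a dict with "fx", "fy", "cx", "cy" (pixels), "cam_to_world" (4x4, takes a point from camera to world coordinates). Camera axes: x right, y up, looking along -z (the intrinsics and any distortion apply to the point x, -y, -z); pixel columns grow to the right and rows downward; lengths in m; the calibration is good to about 2 mm. A picture is of the moment at which its call begins. camera_model takes no time and is no camera call.
- ctrl.finish_job(): hands the job in; it is judged then, once.
The state is a dict: "t": time; "q": joint angles; "dq": joint speeds; "effort": joint torques, N m; "tool_pos": TCP position; "tool_rot": TCP orientation; "contact_force": force on the tool from outside, world axes, zero at the start; "wrist_torque": the same for the moment, N m; "opening": finger opening in m; "grip_force": force on a finger pad.
Only numpy, scipy, OpenCV 4.12 (cv2) and the standard library are available. Lean on these libraries where they do the work, as an engineer would, in place of code of your own. Each camera call takes 0.05 s, during which the arm holds its last target. There are 200 camera calls.

## Working session

There is one attempt and no reset: what is moved stays moved. The work goes in short steps, Python scripts to look and compute and a shell command to move; the robot and the scene stay as the last step left them, time stands still between calls to the robot, and variables do not carry over. Pictures are saved under pics/ and viewed, at most 14 in all, crops included, and the job is handed in when it is done.

```bash
ls; mkdir -p pics; python3 - <<'E'
from station import get_obs, optics
import cv2, numpy as np
for n in ("top","scene"):
    im=optics.get_image(n); np.save(f"pics/{n}0.npy",im)
    cv2.imwrite(f"pics/{n}0.png",cv2.resize(im[:,:,::-1],(800,600),interpolation=cv2.INTER_CUBIC))
    print(n,{k:(np.round(v,4).tolist()) if not isinstance(v,str) else v for k,v in optics.camera_model(n).items()})
print(get_obs())
E
```

```text
pics
top {'fx': 396.8317, 'fy': 396.8317, 'cx': 253.2652, 'cy': 189.9726, 'cam_to_world': [[-0.0127, 0.9837, -0.1792, 0.3488], [-0.9993, -0.0062, 0.0367, -0.0007], [0.035, 0.1795, 0.9831, 1.084], [0.0, 0.0, 0.0, 1.0]]}
scene {'fx': 486.9586, 'fy': 486.9586, 'cx': 251.1496, 'cy': 193.6431, 'cam_to_world': [[0.9999, -0.0027, -0.0133, 0.541], [-0.0059, 0.7973, -0.6035, -0.7488], [0.0122, 0.6035, 0.7972, 0.9937], [0.0, 0.0, 0.0, 1.0]]}
{'t': 0.1, 'q': array([-1.44398564e+00,  5.32999869e-02,  1.61413858e+00,  6.95439388e-06,
        1.47600843e+00, -1.19032884e-01]), 'dq': array([-1.13461471e-05, -5.87327667e-04, -3.78300483e-03, -9.11036417e-04,
       -9.09250048e-04,  7.37259760e-04]), 'effort': array([-3.06207567e-04, -3.94906318e+01, -3.71366215e+01, -1.56363872e-04,
        3.93700917e-03,  2.62681780e-06]), 'tool_pos': array([ 0.15202045, -0.6056549 ,  0.23019111]), 'tool_rot': array([-3.11604793e+00, -3.84970015e-01,  4.53399068e-07]), 'contact_force': array([ 0.49163383, -0.7251691 , -0.6163519 ]), 'wrist_torque': array([ 0.01934744,  0.02329855, -0.02427935]), 'grip_force': 0.0, 'opening': 0.0854456399913725}
```

View pics/top0.png

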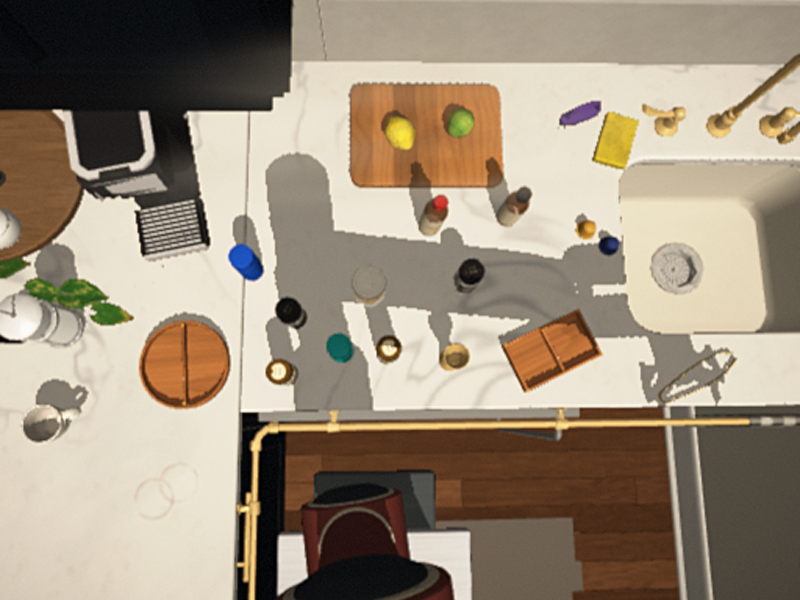

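View pics/scene0.png

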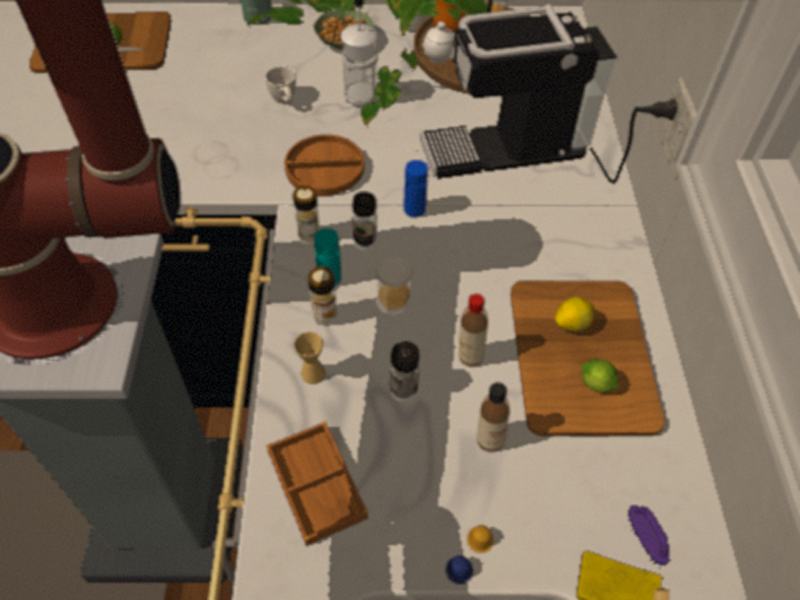

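The top view shows dark-capped jars at about (291,312) and (470,275), pale-capped jars at (280,372) and (389,348). The teal and blue look-alikes are at (340,348) and (246,262). The round caddy is at (185,363), the oblong at (552,350), and the jigger at (454,357). The scene view agrees with this.

```bash
cat > h.py <<'E'
import numpy as np, cv2
from station import optics
def ray(n,u,v):
    m=optics.camera_model(n);T=np.array(m["cam_to_world"])
    d=T[:3,:3]@np.array([(u-m["cx"])/m["fx"],-(v-m["cy"])/m["fy"],-1.]);return T[:3,3],d
def at(n,u,v,z):
    o,d=ray(n,u,v);return o+d*(z-o[2])/d[2]
def proj(n,p):
    m=optics.camera_model(n);T=np.array(m["cam_to_world"]);c=T[:3,:3].T@(np.array(p)-T[:3,3])
    return np.array([m["cx"]+m["fx"]*c[0]/-c[2],m["cy"]-m["fy"]*c[1]/-c[2]])
def tri(a,b):
    (o1,d1),(o2,d2)=a,b
    s=np.linalg.lstsq(np.c_[d1,-d2],o2-o1,rcond=None)[0]
    p,q=o1+d1*s[0],o2+d2*s[1];return (p+q)/2,np.linalg.norm(p-q)
E
python3 - <<'E'
import numpy as np,cv2
print({k:v for k,v in __import__('station').optics.camera_model('top').items() if k not in('cam_to_world',)})
t=np.load("pics/top0.npy");s=np.load("pics/scene0.npy")
cv2.imwrite("pics/tc.png",cv2.resize(t[165:265,150:310,::-1],None,fx=5,fy=5,interpolation=cv2.INTER_NEAREST))
cv2.imwrite("pics/sc.png",cv2.resize(s[110:260,170:290,::-1],None,fx=4,fy=4,interpolation=cv2.INTER_NEAREST))
E
```

```text
{'fx': 396.8317299596006, 'fy': 396.8317299596006, 'cx': 253.2651586558714, 'cy': 189.97256202981103}
```

View pics/tc.png

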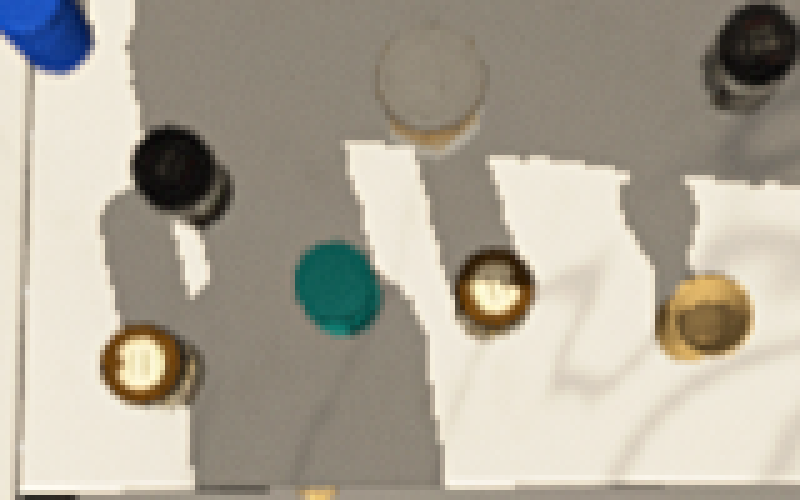

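View pics/sc.png

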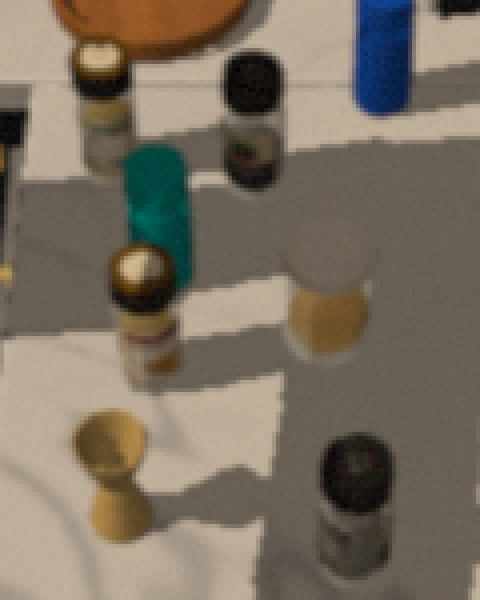

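The crops show cap-top centres in the top crop at about A (171,167), C (141,362), D (494,288) and B (757,44). In the scene crop the caps are at A (253,74), C (101,60), D (143,268) and B (356,461).

```bash
python3 - <<'E'
from h import *
T=dict(A=(171,167),C=(141,362),D=(494,288),B=(757,44),teal=(335,282),jig=(710,313),honey=(431,75))
S=dict(A=(253,74),C=(101,60),D=(143,268),B=(356,461),teal=(155,170),jig=(110,442),honey=(333,250))
H=dict(teal=.105,jig=.086,honey=.085)
for k in T:
    u=np.array(T[k])/5+(150,165)-.5; w=np.array(S[k])/4+(170,110)-.5
    p,e=tri(ray("top",*u),ray("scene",*w)); h=H.get(k,.105)
    print(k,p.round(4),"gap",round(e,4),"top@h",at("top",*u,h).round(4)[:2],"scene@h",at("scene",*w,h).round(4)[:2])
for n in("top","scene"):
    im=np.load(f"pics/{n}0.npy");hsv=cv2.cvtColor(im,cv2.COLOR_RGB2HSV)
    m=cv2.inRange(hsv,(5,110,60),(16,255,230))
    m=cv2.morphologyEx(m,cv2.MORPH_CLOSE,np.ones((5,5)))
    for c in cv2.findContours(m,cv2.RETR_EXTERNAL,cv2.CHAIN_APPROX_NONE)[0]:
        if cv2.contourArea(c)<700: continue
        P=np.array([at(n,*q,.022)[:2] for q in c[:,0].astype(float)],np.float32)*1000
        print(n,cv2.boundingRect(c),"rect",cv2.minAreaRect(P),"circ",cv2.minEnclosingCircle(P), "ell",cv2.fitEllipse(P))
t=np.load("pics/top0.npy");s=np.load("pics/scene0.npy")
a=cv2.resize(t[195:265,85:155,::-1],(400,400),interpolation=cv2.INTER_CUBIC)
b=cv2.resize(t[190:260,315:385+5,::-1],(400,400*70//75),interpolation=cv2.INTER_CUBIC)
b=cv2.resize(t[190:260,318:388,::-1],(400,400),interpolation=cv2.INTER_CUBIC)
cv2.imwrite("pics/cad.png",np.hstack([a,b]))
E
```

```text
A [0.5095 0.1365 0.1017] gap 0.0013 top@h [0.5083 0.1359] scene@h [0.5102 0.1336]
C [0.4123 0.1492 0.1012] gap 0.0 top@h [0.412  0.1487] scene@h [0.4128 0.1455]
D [ 0.4475 -0.0239  0.1023] gap 0.0013 top@h [ 0.4466 -0.024 ] scene@h [ 0.4484 -0.0259]
B [ 0.5709 -0.1593  0.1018] gap 0.0013 top@h [ 0.5695 -0.1589] scene@h [ 0.5714 -0.1612]
teal [0.451  0.0547 0.1011] gap 0.0007 top@h [0.4503 0.0544] scene@h [0.4518 0.0513]
jig [ 0.4345 -0.1339  0.0829] gap 0.0012 top@h [ 0.4349 -0.1334] scene@h [ 0.4343 -0.1362]
honey [0.5598 0.0069 0.0822] gap 0.0015 top@h [0.5585 0.0068] scene@h [0.5605 0.0049]
top (177, 261, 258, 123) rect ((198.05982971191406, -166.4134521484375), (657.546630859375, 304.7752685546875), 89.28113555908203) circ ((193.2227783203125, -172.56231689453125), 354.5624694824219) ell ((204.27711486816406, -208.78541564941406), (320.1332702636719, 703.6464233398438), 177.63473510742188)
top (89, 205, 58, 56) rect ((431.422607421875, 319.1988525390625), (149.36585998535156, 144.79769897460938), 89.56256103515625) circ ((430.8747253417969, 318.64190673828125), 75.4032211303711) 
[... 1836 characters left out ...]
5839844, 11.280174255371094), (173.02932739257812, 247.5781707763672), 5.885866165161133)
scene (182, 86, 51, 42) rect ((432.8979187011719, 311.22314453125), (148.34982299804688, 163.1055450439453), 10.843517303466797) circ ((421.8209228515625, 302.3612976074219), 92.01128387451172) ell ((430.66656494140625, 309.5697021484375), (146.97206115722656, 166.15289306640625), 167.89195251464844)Traceback (most recent call last):
  File "<stdin>", line 15, in <module>
  File "h.py", line 7, in at
    o,d=ray(n,u,v);return o+d*(z-o[2])/d[2]
        ~~~^^^^^^^
  File "h.py", line 4, in ray
    m=optics.camera_model(n);T=np.array(m["cam_to_world"])
ValueError: time passes only in moves, steps and waits
```

```bash
python3 - <<'E'
s=open('h.py').read()
s=s.replace("from station import optics\n","from station import optics\nfrom functools import lru_cache\ncm=lru_cache(None)(lambda n:optics.camera_model(n))\n").replace("m=optics.camera_model(n)","m=cm(n)")
open('h.py','w').write(s)
import numpy as np,cv2
t=np.load("pics/top0.npy")
cv2.imwrite("pics/cad.png",np.hstack([cv2.resize(t[195:265,a:a+70,::-1] if a<200 else t[190:260,a:a+70,::-1],(400,400),interpolation=cv2.INTER_CUBIC) for a in(85,318)]))
E
```

```text
(no output)
```

View pics/cad.png

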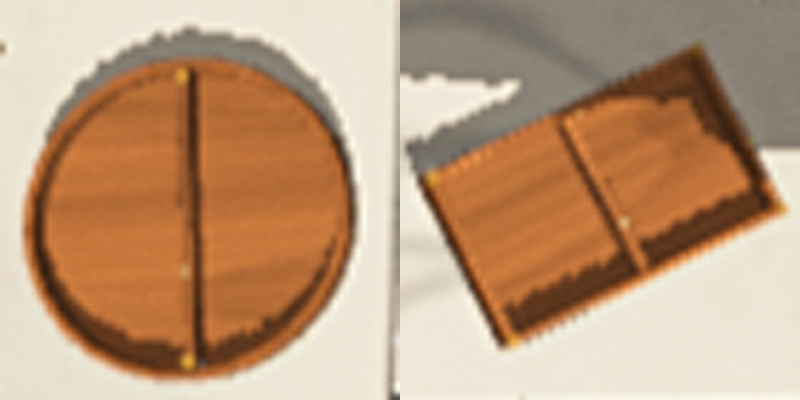

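```bash
python3 -m pendant '[[[0,0,0],[0,0,-0.12],1],[[30,0,0],[0,0,-0.12],1],[[30,0,0],[0,0,-0.12],1],[[30,0,0],[0,0,-0.12],1],[[30,0,0],[0,0,-0.12],1],[[30,0,0],[0,0,-0.12],1],[[0,0,0],[0,0,-0.12],1],[[0,0,0],[0,0,-0.12],1],[[0,0,0],[0,0,-0.12],1],[[0,0,0],[0,0,-0.12],1],[[0,0,0],[0,0,-0.12],1],[[0,0,0],[0,0,0],1]]'
```

```text
t: 1.1
tool_pos: [0.2735, -0.5216, 0.2306]
tool_rot: [-2.224, -2.217, -0.001]
contact_force: [-0.4, 0.1, -0.4]
opening: 0.0855
grip_force: 0.0
```

The round caddy's divider runs from crop (184,75) to (189,360), almost along world x. The oblong caddy's divider runs from (570,120) to (640,268).

```bash
python3 - <<'E'
from h import *
c=np.array([.431,.318]); f=lambda x,y,o:at("top",o[0]+x/5.714-.5,o[1]+y/5.714-.5,.021)[:2]
a,b=f(186,75,(85,195)),f(191,360,(85,195)); d=(a-b)/np.linalg.norm(a-b); n=np.array([-d[1],d[0]]); m=(a+b)/2
print(a,b,"bays",(m+.036*n).round(4),(m-.036*n).round(4),m)
a,b=f(171,120,(318,190)),f(241,268,(318,190)); print(a,b,(a+b)/2,np.degrees(np.arctan2(*(a-b)[::-1])))
# round caddy & jar edges: left/right edges row
hsv=cv2.cvtColor(np.load("pics/top0.npy"),cv2.COLOR_RGB2HSV)
# bitters: red cap / positions in top
for nme,(u,v) in dict(tall=(439,202),short=(525,193),blue=(238,255)).items(): print(nme,at("top",u*.64,v*.64,{"tall":.159,"short":.147,"blue":.105}[nme]).round(3))
E
```

```text
[0.49692638 0.32412427] [0.36550062 0.31552186] bays [0.4289 0.3557] [0.4336 0.2839] [0.4312135  0.31982307]
[ 0.48415152 -0.29617964] [ 0.41367313 -0.32555606] [ 0.44891233 -0.31086785] 22.627088360856938
tall [ 0.668 -0.105  0.159]
short [ 0.687 -0.245  0.147]
blue [0.597 0.216 0.105]
```

```bash
python3 -m pendant '[[[25,25,0],[0,0,0],1],[[35,36,0],[0,0,0],1],[[35,36,0],[0,0,0],1],[[35,36,0],[0,0,0],1],[[35,36,0],[0,0,0],1],[[38,0,0],[0,0,0],1],[[38,0,0],[0,0,0],1],[[38,0,0],[0,0,0],1],[[38,0,0],[0,0,0],1],[[38,0,0],[0,0,0],1],[[38,0,0],[0,0,0],1],[[38,0,0],[0,0,0],1]]'
```

```text
t: 2.1
tool_pos: [0.4196, -0.1138, 0.231]
tool_rot: [-2.232, -2.211, -0.0]
contact_force: [0.0, -0.0, 0.1]
opening: 0.0857
grip_force: 0.0
```

```bash
python3 -m pendant '[[[38,0,0],[0,0,0],1],[[38,0,0],[0,0,0],1],[[38,0,0],[0,0,0],1],[[38,0,0],[0,0,0],1],[[38,0,0],[0,0,0],1],[[38,0,0],[0,0,0],1],[[20,0,0],[0,0,0],1],[[0,0,0],[0,0,0],1],[[0,0,0],[0,0,0],1]]'
```

```text
t: 2.85
tool_pos: [0.421, 0.1331, 0.231]
tool_rot: [-2.227, -2.216, 0.001]
contact_force: [0.7, 0.1, -0.6]
opening: 0.0852
grip_force: 0.0
```

```bash
python3 -m pendant '[[[14,-8.5,20],[0,0,0],1],[[0,0,30],[0,0,0],1],[[0,0,30],[0,0,0],1],[[0,0,30],[0,0,0],1],[[0,0,25],[0,0,0],1],[[0,0,20],[0,0,0],1],[[0,0,15],[0,0,0],1],[[0,0,0],[0,0,0],1]]' 40
python3 - <<'E'
from station import optics
import cv2
ims=[optics.get_image("top")[170:266,110:238,::-1],optics.get_image("scene")[70:166,140:268,::-1]]
cv2.imwrite("pics/g1.png",cv2.hconcat([cv2.resize(i,(400,300),interpolation=cv2.INTER_CUBIC) for i in ims]))
E
```

```text
t: 3.52
tool_pos: [0.4101, 0.1446, 0.0574]
tool_rot: [-2.228, -2.209, 0.01]
contact_force: [-0.1, -0.0, -0.2]
opening: 0.085
grip_force: 0.0
```

View pics/g1.png

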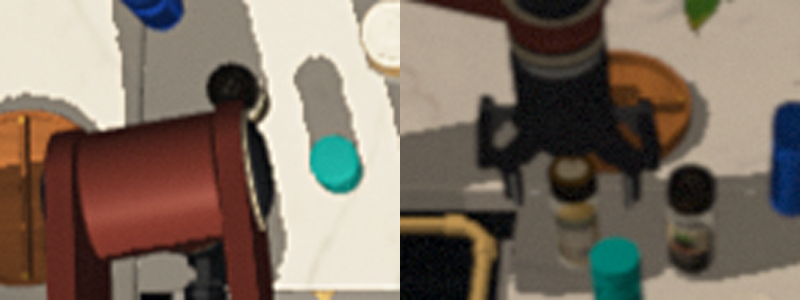

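The fingers straddle the pale-capped jar C at right-crop (573,200), clear of the dark-capped one at (690,200). Closing now.

```bash
python3 -m pendant '[[[0,0,0],[0,0,0],0.3],[[0,0,0],[0,0,0],0.3],[[0,0,0],[0,0,0],0.3],[[0,0,0],[0,0,0],0.3],[[0,0,0],[0,0,0],0.3],[[0,0,0],[0,0,0],0.3],[[0,0,0],[0,0,0],0.3],[[0,0,0],[0,0,0],0.3]]' 40
```

```text
t: 4.28
tool_pos: [0.4136, 0.1467, 0.0626]
tool_rot: [2.226, 2.216, 0.001]
contact_force: [-1.0, 0.3, 5.9]
opening: 0.04
grip_force: 39.5
```

```bash
python3 -m pendant '[[[0,0,-15],[0,0,0],0.3],[[0,0,-25],[0,0,0],0.3],[[10,0,-20],[0,0,0],0.3],[[25,2,0],[0,0,0],0.3],[[30,3,0],[0,0,0],0.3],[[30,3,0],[0,0,0],0.3],[[30,3,0],[0,0,0],0.3],[[30,3,0],[0,0,0],0.3],[[30,3,0],[0,0,0],0.3],[[20,1,0],[0,0,0],0.3],[[0,0,0],[0,0,0],0.3],[[0,0,0],[0,0,0],0.3]]'
```

```text
t: 5.28
tool_pos: [0.4315, 0.3519, 0.1207]
tool_rot: [2.225, 2.218, -0.002]
contact_force: [-0.3, -0.9, -2.4]
opening: 0.0402
grip_force: 40.4
```

```bash
python3 -m pendant '[[[3,-2,15],[0,0,0],0.3],[[0,0,18],[0,0,0],0.3],[[0,0,12],[0,0,0],0.3],[[0,0,4],[0,0,0],0.3],[[0,0,0],[0,0,0],0.3],[[0,0,0],[0,0,0],0.3]]'
```

```text
t: 5.78
tool_pos: [0.4302, 0.3539, 0.0725]
tool_rot: [2.228, 2.215, -0.0]
contact_force: [-0.7, 0.2, -1.3]
opening: 0.0398
grip_force: 40.4
```

```bash
python3 -m pendant '[[[0,0,2],[0,0,0],0.3],[[0,0,0],[0,0,0],0.3],[[0,0,0],[0,0,0],0.3]]'
python3 - <<'E'
from station import get_obs
o=get_obs();print(o['tool_pos'],o['contact_force'])
E
```

```text
t: 6.03
tool_pos: [0.4305, 0.3546, 0.0711]
tool_rot: [2.227, 2.216, 0.002]
contact_force: [0.1, -0.3, -0.8]
opening: 0.0401
grip_force: 40.4
[0.43046756 0.35459728 0.07107202] [ 0.12562058 -0.26506678 -0.81240309]
```

```bash
python3 -m pendant '[[[0,0,2],[0,0,0],0.3],[[0,0,0],[0,0,0],0.3],[[0,0,0],[0,0,0],0.3]]'; python3 -m pendant '[[[0,0,1],[0,0,0],0.3],[[0,0,0],[0,0,0],0.3],[[0,0,0],[0,0,0],0.3]]'
```

```text
t: 6.28
tool_pos: [0.4303, 0.3546, 0.0687]
tool_rot: [2.227, 2.216, 0.001]
contact_force: [-0.3, 0.3, -0.2]
opening: 0.0406
grip_force: 40.0
t: 6.53
tool_pos: [0.4304, 0.3549, 0.0686]
tool_rot: [-2.227, -2.216, -0.002]
contact_force: [-1.1, -0.5, 5.5]
opening: 0.0403
grip_force: 40.9
```

Contact came at the expected height, with the jar bottom 6 mm up. Releasing.

```bash
python3 -m pendant '[[[0,0,0],[0,0,0],0.55],[[0,0,0],[0,0,0],0.7],[[0,0,0],[0,0,0],0.9],[[0,0,0],[0,0,0],0.9],[[0,0,-20],[0,0,0],1],[[0,0,-35],[0,0,0],1],[[0,0,-35],[0,0,0],1],[[0,0,-30],[0,0,0],1],[[-30,0,-20],[0,0,0],1],[[-35,0,0],[0,0,0],1],[[-35,0,0],[0,0,0],1],[[-35,0,0],[0,0,0],1]]'; python3 -m pendant '[[[-38,2,0],[0,0,0],1],[[-38,3,0],[0,0,0],1],[[-38,3,0],[0,0,0],1],[[-38,3,0],[0,0,0],1],[[-38,3,0],[0,0,0],1],[[-38,3,0],[0,0,0],1],[[-15,0,0],[0,0,0],1],[[0,0,0],[0,0,0],1],[[0,0,0],[0,0,0],1]]'
python3 - <<'E'
from station import optics
import cv2
ims=[optics.get_image("top")[150:270,75:235,::-1],optics.get_image("scene")[70:190,150:310,::-1]]
cv2.imwrite("pics/p1.png",cv2.hconcat([cv2.resize(i,(400,300),interpolation=cv2.INTER_CUBIC) for i in ims]))
E
```

```text
t: 7.53
tool_pos: [0.4292, 0.2183, 0.2079]
tool_rot: [2.225, 2.217, 0.002]
contact_force: [0.2, -0.0, 0.9]
opening: 0.0852
grip_force: 0.0
t: 8.28
tool_pos: [0.445, -0.0241, 0.2071]
tool_rot: [-2.229, -2.213, -0.0]
contact_force: [-1.0, 0.9, 0.1]
opening: 0.0856
grip_force: 0.0
```

View pics/p1.png

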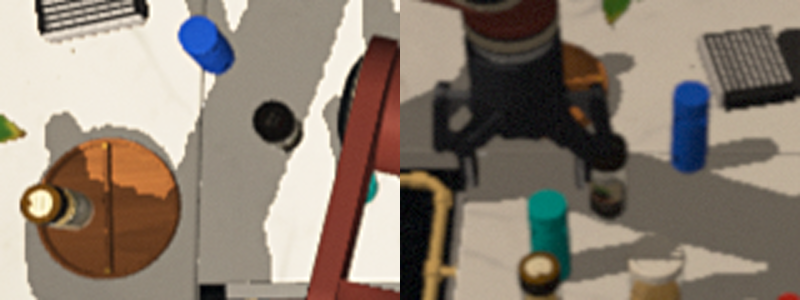

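Jar C stands upright in the left bay, with its cap at (42,203) and its base near (75,208) inside the wall. The tool is now over D.

```bash
python3 -m pendant '[[[-1,2.5,20],[0,0,0],1],[[0,0,30],[0,0,0],1],[[0,0,30],[0,0,0],1],[[0,0,25],[0,0,0],1],[[0,0,22],[0,0,0],1],[[0,0,14],[0,0,0],1],[[0,0,4],[0,0,0],1],[[0,0,0],[0,0,0],1],[[0,0,0],[0,0,0],1]]'; python3 -m pendant '[[[0,0,0],[0,0,0],0.3],[[0,0,0],[0,0,0],0.3],[[0,0,0],[0,0,0],0.3],[[0,0,0],[0,0,0],0.3],[[0,0,0],[0,0,0],0.3],[[0,0,0],[0,0,0],0.3],[[0,0,0],[0,0,0],0.3],[[0,0,0],[0,0,0],0.3]]' 40
```

```text
t: 9.13
tool_pos: [0.4482, -0.024, 0.0631]
tool_rot: [2.225, 2.217, 0.001]
contact_force: [0.0, 0.4, 0.5]
opening: 0.0855
grip_force: 0.0
t: 9.8
tool_pos: [0.4482, -0.0249, 0.0634]
tool_rot: [2.227, 2.215, 0.001]
contact_force: [-2.8, 0.5, 6.0]
opening: 0.04
grip_force: 39.9
```

```bash
python3 -m pendant '[[[0,0,-15],[0,0,0],0.3],[[0,0,-30],[0,0,0],0.3],[[0,0,-35],[0,0,0],0.3],[[0,0,-35],[0,0,0],0.3],[[-10,0,-20],[0,0,0],0.3],[[-25,2,0],[0,0,0],0.3],[[-33,2,0],[0,0,0],0.3],[[-33,2,0],[0,0,0],0.3],[[-33,2,0],[0,0,0],0.3],[[-33,2,0],[0,0,0],0.3],[[-33,2,0],[0,0,0],0.3],[[-33,2,0],[0,0,0],0.3]]'; python3 -m pendant '[[[-33,2,0],[0,0,0],0.3],[[-30,0,0],[0,0,0],0.3],[[-20,0,0],[0,0,0],0.3],[[0,0,0],[0,0,0],0.3],[[0,0,0],[0,0,0],0.3]]'
```

```text
t: 10.8
tool_pos: [0.46, -0.2593, 0.1966]
tool_rot: [-2.227, -2.215, -0.0]
contact_force: [0.6, 0.5, -1.4]
opening: 0.0402
grip_force: 40.7
t: 11.22
tool_pos: [0.4615, -0.3413, 0.1963]
tool_rot: [-2.228, -2.212, -0.001]
contact_force: [-0.4, -0.5, -0.5]
opening: 0.0398
grip_force: 40.6
```

```bash
python3 -m pendant '[[[-2.5,3,20],[0,0,0],0.3],[[0,0,30],[0,0,0],0.3],[[0,0,30],[0,0,0],0.3],[[0,0,25],[0,0,0],0.3],[[0,0,14],[0,0,0],0.3],[[0,0,4],[0,0,0],0.3],[[0,0,0],[0,0,0],0.3],[[0,0,2],[0,0,0],0.3],[[0,0,0],[0,0,0],0.3],[[0,0,0],[0,0,0],0.3]]'; python3 -m pendant '[[[0,0,1.5],[0,0,0],0.3],[[0,0,0],[0,0,0],0.3],[[0,0,0],[0,0,0],0.3]]'
```

```text
t: 12.05
tool_pos: [0.466, -0.3441, 0.0743]
tool_rot: [2.225, 2.214, 0.0]
contact_force: [-0.3, 0.2, -1.0]
opening: 0.0398
grip_force: 40.6
t: 12.3
tool_pos: [0.4652, -0.3435, 0.0712]
tool_rot: [2.227, 2.215, 0.0]
contact_force: [0.2, -0.0, -1.6]
opening: 0.04
grip_force: 40.6
```

```bash
python3 -m pendant '[[[0,0,1.5],[0,0,0],0.3],[[0,0,0],[0,0,0],0.3],[[0,0,0],[0,0,0],0.3]]'; python3 -m pendant '[[[0,0,1],[0,0,0],0.3],[[0,0,0],[0,0,0],0.3],[[0,0,0],[0,0,0],0.3]]'
```

```text
t: 12.55
tool_pos: [0.4651, -0.3435, 0.0695]
tool_rot: [2.227, 2.215, 0.0]
contact_force: [-0.0, -0.1, 0.3]
opening: 0.0399
grip_force: 40.5
t: 12.8
tool_pos: [0.4652, -0.3437, 0.0694]
tool_rot: [2.227, 2.216, -0.0]
contact_force: [-1.9, 2.0, 5.2]
opening: 0.0403
grip_force: 41.0
```

```bash
python3 -m pendant '[[[0,0,0],[0,0,0],0.55],[[0,0,0],[0,0,0],0.7],[[0,0,0],[0,0,0],0.9],[[0,0,0],[0,0,0],0.9],[[0,0,-20],[0,0,0],1],[[0,0,-35],[0,0,0],1],[[0,0,-35],[0,0,0],1],[[0,0,-30],[0,0,0],1],[[30,0,-15],[0,0,0],1],[[38,4,0],[0,0,0],1],[[38,4,0],[0,0,0],1],[[38,4,0],[0,0,0],1]]'; python3 -m pendant '[[[38,4,0],[0,0,0],1],[[38,4,0],[0,0,0],1],[[38,4,0],[0,0,0],1],[[38,4,0],[0,0,0],1],[[38,4,0],[0,0,0],1],[[38,4,0],[0,0,0],1],[[38,4,0],[0,0,0],1],[[38,3,0],[0,0,0],1],[[20,0,0],[0,0,0],1],[[0,0,0],[0,0,0],1],[[0,0,0],[0,0,0],1]]'
python3 - <<'E'
from station import optics
import cv2
ims=[optics.get_image("top")[150:270,250:410,::-1],optics.get_image("scene")[240:360,150:310,::-1]]
cv2.imwrite("pics/p2.png",cv2.hconcat([cv2.resize(i,(400,300),interpolation=cv2.INTER_CUBIC) for i in ims]))
E
```

```text
t: 13.8
tool_pos: [0.4777, -0.1982, 0.2038]
tool_rot: [2.228, 2.214, 0.001]
contact_force: [1.1, 0.4, 0.0]
opening: 0.0854
grip_force: 0.0
t: 14.72
tool_pos: [0.5101, 0.1253, 0.203]
tool_rot: [-2.224, -2.219, 0.001]
contact_force: [0.1, -0.7, 0.3]
opening: 0.0854
grip_force: 0.0
```

View pics/p2.png

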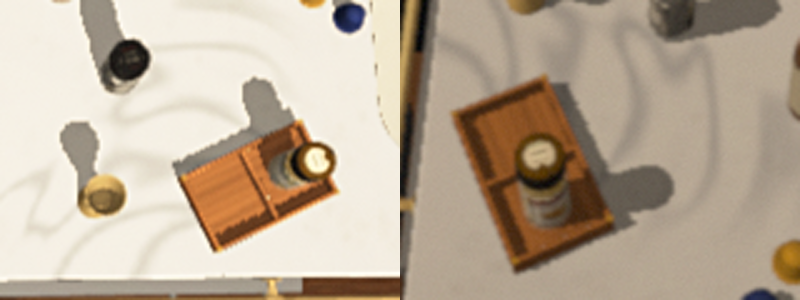

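Jar D stands upright in the oblong caddy's far bay, with its cap at (318,160) in the left crop and its base inside the bay. Next is A (0.509, 0.135).

```bash
python3 -m pendant '[[[9.5,-1,20],[0,0,0],1],[[0,0,30],[0,0,0],1],[[0,0,30],[0,0,0],1],[[0,0,25],[0,0,0],1],[[0,0,20],[0,0,0],1],[[0,0,12],[0,0,0],1],[[0,0,3],[0,0,0],1],[[0,0,0],[0,0,0],1],[[0,0,0],[0,0,0],1]]'; python3 -m pendant '[[[0,0,0],[0,0,0],0.3],[[0,0,0],[0,0,0],0.3],[[0,0,0],[0,0,0],0.3],[[0,0,0],[0,0,0],0.3],[[0,0,0],[0,0,0],0.3],[[0,0,0],[0,0,0],0.3],[[0,0,0],[0,0,0],0.3],[[0,0,0],[0,0,0],0.3]]' 40
```

```text
t: 15.57
tool_pos: [0.5105, 0.1336, 0.0647]
tool_rot: [2.227, 2.214, 0.003]
contact_force: [0.2, -0.6, 0.8]
opening: 0.085
grip_force: 0.0
t: 16.23
tool_pos: [0.51, 0.1342, 0.0643]
tool_rot: [2.226, 2.216, 0.002]
contact_force: [-1.0, -0.2, 5.7]
opening: 0.0396
grip_force: 40.5
```

```bash
python3 -m pendant '[[[0,0,-15],[0,0,0],0.3],[[0,0,-30],[0,0,0],0.3],[[0,0,-20],[0,0,0],0.3],[[14,-8,0],[0,0,0],0.3],[[30,-15,0],[0,0,0],0.3],[[30,-15,0],[0,0,0],0.3],[[30,-15,0],[0,0,0],0.3],[[30,-15,0],[0,0,0],0.3],[[14,-8,0],[0,0,0],0.3],[[0,0,0],[0,0,0],0.3],[[0,0,0],[0,0,0],0.3]]'
```

```text
t: 17.15
tool_pos: [0.4334, 0.2827, 0.1277]
tool_rot: [2.224, 2.218, -0.002]
contact_force: [-0.4, -0.0, -0.1]
opening: 0.0401
grip_force: 40.6
```

Contact is expected near TCP z = 0.0703.

```bash
python3 -m pendant '[[[0,0,15],[0,0,0],0.3],[[0,0,20],[0,0,0],0.3],[[0,0,14],[0,0,0],0.3],[[0,0,4],[0,0,0],0.3],[[0,0,2],[0,0,0],0.3],[[0,0,0],[0,0,0],0.3],[[0,0,0],[0,0,0],0.3]]'; python3 -m pendant '[[[0,0,1.5],[0,0,0],0.3],[[0,0,0],[0,0,0],0.3],[[0,0,0],[0,0,0],0.3]]'
```

```text
t: 17.73
tool_pos: [0.4351, 0.2823, 0.0743]
tool_rot: [2.227, 2.215, 0.002]
contact_force: [0.1, -0.5, -0.6]
opening: 0.0395
grip_force: 40.6
t: 17.98
tool_pos: [0.4345, 0.2825, 0.0724]
tool_rot: [2.227, 2.216, 0.002]
contact_force: [0.0, -0.7, -1.3]
opening: 0.0398
grip_force: 40.6
```

```bash
python3 -m pendant '[[[0,0,1.5],[0,0,0],0.3],[[0,0,0],[0,0,0],0.3],[[0,0,0],[0,0,0],0.3]]'; python3 -m pendant '[[[0,0,1],[0,0,0],0.3],[[0,0,0],[0,0,0],0.3],[[0,0,0],[0,0,0],0.3]]'
```

```text
t: 18.23
tool_pos: [0.4342, 0.2825, 0.0704]
tool_rot: [2.227, 2.216, 0.0]
contact_force: [0.3, 0.2, -0.9]
opening: 0.0398
grip_force: 40.6
t: 18.48
tool_pos: [0.4343, 0.2826, 0.0704]
tool_rot: [-2.227, -2.216, -0.0]
contact_force: [-2.5, -0.7, 5.4]
opening: 0.0401
grip_force: 41.1
```

```bash
python3 -m pendant '[[[0,0,0],[0,0,0],0.55],[[0,0,0],[0,0,0],0.7],[[0,0,0],[0,0,0],0.9],[[0,0,0],[0,0,0],0.9],[[0,0,-20],[0,0,0],1],[[0,0,-35],[0,0,0],1],[[0,0,-35],[0,0,0],1],[[0,0,-30],[0,0,0],1],[[-30,5,-15],[0,0,0],1],[[-36,11,0],[0,0,0],1],[[-36,11,0],[0,0,0],1],[[-36,11,0],[0,0,0],1]]'; python3 -m pendant '[[[-36,11,0],[0,0,0],1],[[-36,11,0],[0,0,0],1],[[-36,11,0],[0,0,0],1],[[-36,11,0],[0,0,0],1],[[-36,11,0],[0,0,0],1],[[-36,11,0],[0,0,0],1],[[-36,11,0],[0,0,0],1],[[-36,11,0],[0,0,0],1],[[-15,5,0],[0,0,0],1],[[0,0,0],[0,0,0],1],[[0,0,0],[0,0,0],1]]'
```

```text
t: 19.48
tool_pos: [0.4718, 0.143, 0.205]
tool_rot: [2.225, 2.217, 0.002]
contact_force: [-0.4, 0.6, 0.8]
opening: 0.0853
grip_force: 0.0
t: 20.4
tool_pos: [0.5627, -0.1594, 0.2038]
tool_rot: [-2.227, -2.213, -0.0]
contact_force: [0.3, 1.0, -0.2]
opening: 0.0854
grip_force: 0.0
```

```bash
python3 -m pendant '[[[-0.5,8,20],[0,0,0],1],[[0,0,30],[0,0,0],1],[[0,0,30],[0,0,0],1],[[0,0,25],[0,0,0],1],[[0,0,20],[0,0,0],1],[[0,0,12],[0,0,0],1],[[0,0,4],[0,0,0],1],[[0,0,0],[0,0,0],1],[[0,0,0],[0,0,0],1]]'; python3 -m pendant '[[[0,0,0],[0,0,0],0.3],[[0,0,0],[0,0,0],0.3],[[0,0,0],[0,0,0],0.3],[[0,0,0],[0,0,0],0.3],[[0,0,0],[0,0,0],0.3],[[0,0,0],[0,0,0],0.3],[[0,0,0],[0,0,0],0.3],[[0,0,0],[0,0,0],0.3]]' 40
python3 - <<'E'
from station import optics
import cv2
ims=[optics.get_image("top")[150:270,75:235,::-1],optics.get_image("scene")[70:190,150:310,::-1]]
cv2.imwrite("pics/p3.png",cv2.hconcat([cv2.resize(i,(400,300),interpolation=cv2.INTER_CUBIC) for i in ims]))
E
```

```text
t: 21.15
tool_pos: [0.5717, -0.1595, 0.0646]
tool_rot: [2.225, 2.216, 0.001]
contact_force: [0.7, 0.5, -0.1]
opening: 0.0854
grip_force: 0.0
t: 21.82
tool_pos: [0.5717, -0.1602, 0.0644]
tool_rot: [2.226, 2.215, 0.001]
contact_force: [0.1, 0.5, 5.3]
opening: 0.0401
grip_force: 40.8
```

View pics/p3.png

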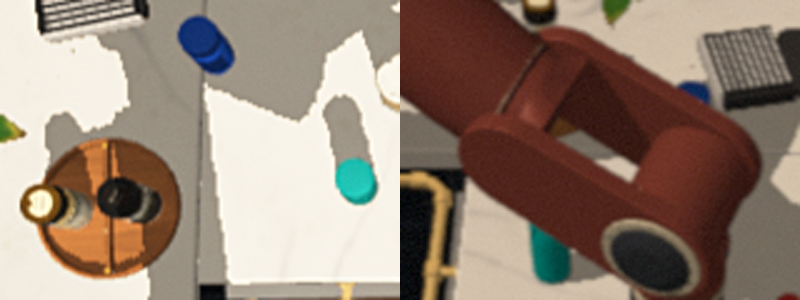

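Both jars stand in the round caddy, one on each side of the divider. B is gripped.

```bash
python3 -m pendant '[[[0,0,-15],[0,0,0],0.3],[[0,0,-30],[0,0,0],0.3],[[0,0,-25],[0,0,0],0.3],[[-12,-15,0],[0,0,0],0.3],[[-22,-25,0],[0,0,0],0.3],[[-24,-28,0],[0,0,0],0.3],[[-24,-28,0],[0,0,0],0.3],[[-22,-25,0],[0,0,0],0.3],[[-14,-16,0],[0,0,0],0.3],[[0,0,0],[0,0,0],0.3],[[0,0,0],[0,0,0],0.3]]'
```

```text
t: 22.83
tool_pos: [0.4322, -0.2772, 0.1323]
tool_rot: [-2.228, -2.212, -0.0]
contact_force: [1.7, -0.6, -0.6]
opening: 0.0398
grip_force: 40.9
```

```bash
python3 -m pendant '[[[0,2,15],[0,0,0],0.3],[[0,0,22],[0,0,0],0.3],[[0,0,15],[0,0,0],0.3],[[0,0,5],[0,0,0],0.3],[[0,0,2],[0,0,0],0.3],[[0,0,0],[0,0,0],0.3],[[0,0,0],[0,0,0],0.3]]'; python3 -m pendant '[[[0,0,1.5],[0,0,0],0.3],[[0,0,0],[0,0,0],0.3],[[0,0,0],[0,0,0],0.3]]'
```

```text
t: 23.42
tool_pos: [0.4362, -0.2773, 0.0752]
tool_rot: [2.225, 2.216, 0.0]
contact_force: [0.6, -0.0, -1.1]
opening: 0.0398
grip_force: 40.9
t: 23.67
tool_pos: [0.4357, -0.2774, 0.0735]
tool_rot: [2.226, 2.215, 0.0]
contact_force: [0.5, 0.2, -1.4]
opening: 0.0398
grip_force: 40.9
```

```bash
python3 -m pendant '[[[0,0,1.5],[0,0,0],0.3],[[0,0,0],[0,0,0],0.3],[[0,0,0],[0,0,0],0.3]]'; python3 -m pendant '[[[0,0,1.5],[0,0,0],0.3],[[0,0,0],[0,0,0],0.3],[[0,0,0],[0,0,0],0.3]]'
```

```text
t: 23.92
tool_pos: [0.4353, -0.2771, 0.0713]
tool_rot: [-2.227, -2.216, -0.0]
contact_force: [0.4, -0.2, -1.8]
opening: 0.0398
grip_force: 40.9
t: 24.17
tool_pos: [0.4356, -0.2774, 0.0704]
tool_rot: [2.226, 2.215, -0.0]
contact_force: [-1.1, 2.1, 3.0]
opening: 0.0398
grip_force: 41.0
```

Contact at the expected height. Releasing, retreating and checking.

```bash
python3 -m pendant '[[[0,0,0],[0,0,0],0.55],[[0,0,0],[0,0,0],0.7],[[0,0,0],[0,0,0],0.9],[[0,0,0],[0,0,0],0.9],[[0,0,-20],[0,0,0],1],[[0,0,-35],[0,0,0],1],[[0,0,-35],[0,0,0],1],[[0,0,-30],[0,0,0],1],[[30,0,-15],[0,0,0],1],[[36,0,0],[0,0,0],1],[[36,0,0],[0,0,0],1],[[36,0,0],[0,0,0],1]]'; python3 -m pendant '[[[36,0,0],[0,0,0],1],[[36,0,0],[0,0,0],1],[[36,0,0],[0,0,0],1],[[20,0,0],[0,0,0],1],[[0,0,0],[0,0,0],1],[[0,0,0],[0,0,0],1]]'
python3 - <<'E'
from station import optics
import cv2
for n in("top","scene"): 
    cv2.imwrite(f"pics/{n}9.png",cv2.resize(optics.get_image(n)[:,:,::-1],(800,600),interpolation=cv2.INTER_CUBIC))
E
```

```text
t: 25.17
tool_pos: [0.436, -0.138, 0.2053]
tool_rot: [2.228, 2.214, 0.001]
contact_force: [0.9, 0.5, -1.0]
opening: 0.0852
grip_force: 0.0
t: 25.67
tool_pos: [0.4366, -0.0105, 0.2047]
tool_rot: [2.224, 2.218, -0.0]
contact_force: [-0.4, -1.0, -0.1]
opening: 0.0853
grip_force: 0.0
```

View pics/top9.png

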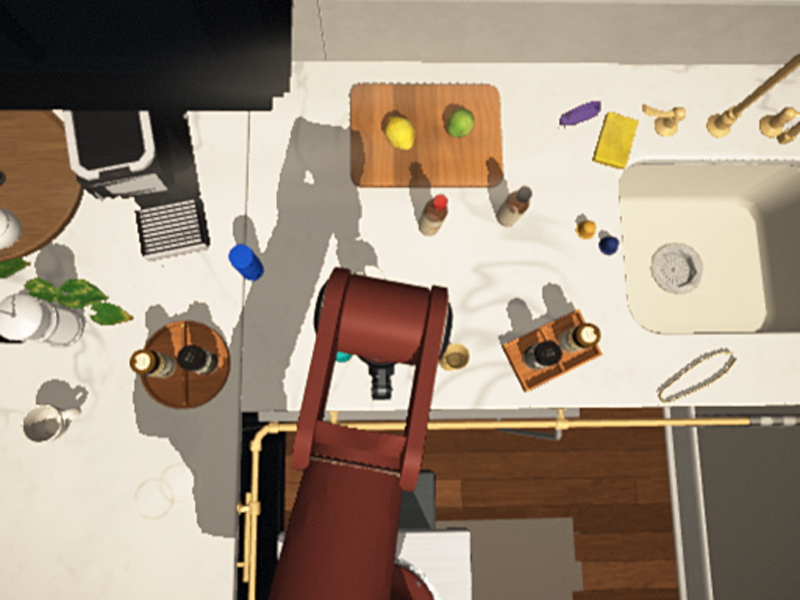

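View pics/scene9.png

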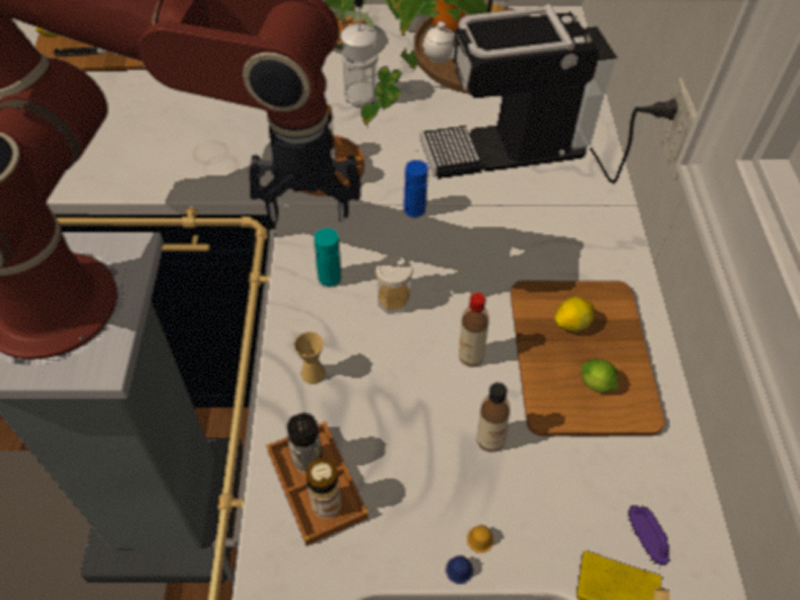

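The round caddy holds jars at top-view (144,362) and (195,357). The oblong holds jars at (545,353) and (586,335). All four are upright, and the bottles, honey jar, jigger and look-alikes have not moved.

```bash
python3 -c "from station import ctrl; print(ctrl.finish_job())"
```

```text
the job is handed in; nothing more can be done
None
```

The four spice jars now stand upright one to a bay, two in each caddy, dealt round, oblong, round, oblong; the bottles, honey jar and jigger were not moved, and the job was handed in at about 26 s.

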